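Close a sprung logger housing on its dowels and hold it shut

TASK

Fit the long cover with the rounded nose onto the lower half of the logger housing, so that the thick and the thin dowel each go through their own hole, and press it down against the sprung board inside until the joint faces meet flush all round. A colleague will then put in the screws, so finish while you are still holding the pair pressed shut: do not let go. Leave the small spare cover and everything else where it lies.

Things in the scene. Friction and masses are not known exactly. Their poses are not given: they have to be found in the camera images.
- housing: Lower half of a grey logger housing, fixed in a black nest plate 160x100x8 mm. Origin: its centre at worktop height. Shell 110 mm (x) by 64 mm (y); its flat top, the joint face, is 38 mm above the worktop. A rounded nose 24 mm wide sticks out 21 mm more at the +x end. z up. Two steel dowels stand on the joint face; between them, in the open middle, a sprung board 54x44 mm.
- board (a joint): Travel of the sprung board in the housing, m: 0 = up, its top 6 mm above the joint face; 0.006 = pushed down flush with the joint face. It pushes back with about 4 N at 0 and 8 N at 0.006, so the cover's own weight does not close it.
- thick_dowel (a point): Foot of the thick dowel (diameter 10 mm) on the joint face, 43 mm from the housing centre towards the nose (+x). Both dowels are 18 mm high and taper over their upper 6 mm by 2.2 mm in radius.
- thin_dowel (a point): Foot of the thin dowel (diameter 6 mm) on the joint face, 43 mm from the housing centre away from the nose.
- joint_face (a point): Centre of the housing's joint face, 38 mm above the worktop; axes as the housing's.
- cover: Long loose cover, grey, about 0.15 kg: plate 110 mm (x) by 64 mm (y) by 12 mm thick, a rounded nose 24 mm wide sticking out 21 mm more at its +x end, a rib on top. Lies joint face down. Origin: centre of its underside; z up. Closed, its underside lies on the joint face, its axes along the housing's, nose over nose, the dowels standing 6 mm out of its top.
- wide_hole (a point): Centre, on the cover's underside, of the 12 mm through hole near the nose, 43 mm from the cover's centre (+x); it takes the thick dowel.
- narrow_hole (a point): Centre, on the cover's underside, of the 8 mm through hole away from the nose, 43 mm from the cover's centre (-x); it takes the thin dowel.
- cover_rib (a point): Top centre of the cover's grip rib, 38 mm above its underside. The rib stands in the middle of the plate and is 46 mm long (cover's x), 18 mm wide (y) and 26 mm high: pinch it from above across its width.
- spare_cover: A small spare cover of another housing, 74x50x10 mm with two equal holes, a small rib (top 28 mm up) and no nose; origin: centre of its underside. Not to be used; leave it lying.
- tape_roll: Loose roll of tape, 94 mm across, 25 mm high; leave it lying. Origin: centre of its underside.
- label_roll: Loose roll of labels, 69 mm across, 30 mm high; leave it lying. Origin: centre of its underside.

How it is judged:
By the outcome, as a careful person would: the job done as asked, in the order asked, and still so for the second after the job is handed in, while the arm keeps its last pose, push and grip.
It also fails if it takes over 38 s, if anything falls off the work surface, if the arm or the gripper's body presses on something with over 40 N, if the wrist force passes 120 N, or if a joint passes its speed limit or range.

ROBOT

A 6-joint arm with a two-finger parallel gripper is mounted at the origin on a cart in front of the work surface, level with it; the furniture and walls round the work are solid. World frame = base frame: x ahead of the robot, y to its left, z up, the work surface at z = 0. Lengths are in m, angles in degrees, forces in N, time in s.
With the tool pointing down it reaches from about 0.4 to 0.825 m from the base axis. Payload 7 kg.
Tool frame: the origin (TCP) lies midway between the tips of the shut fingers; the grasp point (between the pads) lies 19 mm behind it; z points along the fingers, y is the line along which they close (so a half turn about z gives the same grasp; the last joint's range is limited). The gripper opens to 88 mm and grips with 3 to 60 N. Pads are 19 mm wide; open, the fingers measure 130 mm over their backs; the gripper's body (78 mm by 193 mm) begins 47 mm behind the grasp point.
Start: joints at [-51.732, 20.546, 0.682, 0, -70.136, -16.507], TCP at [0.25, -0.627, 0.201] pointing down, gripper open.
Joint ranges: [-176.03, 176.03], [-82.01, 121.73], [-58.28, 71.71], [-173.87, 95.51], [-174.79, -0.11], [-173.66, 173.66]. Speed limits (degrees/s): [136.94, 136.94, 172.46, 180, 180, 180].

INTERFACE

Orientations are given as [roll, pitch, yaw] about the fixed x, y, z axes, in that order (R = Rz(yaw) Ry(pitch) Rx(roll)).
In Python, from plant import ctrl gives the robot as it stands. The module is installed in compiled form; this text tells all that it offers.
- The arm moves only by the tool send_rows, never from a script. Its argument "plan" is a list that holds one entry, the list of rows, each a list of 6 numbers: the shift along the tool's x, y, z in cm, then the turn, a rotation vector about the tool's x, y, z in degrees. A call has 1 to 8 rows; each row is the pose to reach, as a shift and turn from the pose commanded when the call began, along the tool's axes at that moment; what a row does not reach only later rows make up. A row lasts 1/12 s, in which the tool goes at most 41.7 mm and 7.16 degrees, less where a joint would pass 70% of its speed; a pose out of reach is approached as far as the arm can. A call with a gripper value outside its range is refused whole. "fingers" is the opening, from 0 (shut) to 1 (fully open), set as the call begins (left out, the last holds). The fingers move at their own pace and stop on an object; the grip force is fixed at half the most. Time passes only in rows, so rows that repeat a pose let the fingers close. It gives the time, the measured TCP pose, the force, the opening and the grip force at its end, in the units of the state.
- ctrl.get_obs(): the state, without advancing time (a new reading comes with each control period).
- ctrl.snapshot(name): name is "scene" or "top" or "wrist"; returns a dict with "img" (400x640x3 uint8, red, green, blue), "K" (3x3 intrinsics, pixels), "pose" (4x4, takes a point from camera to world coordinates). Camera axes: x right, y down, z forward; pixel columns grow to the right and rows downward; lengths in m; the calibration is good to about 2 mm. The wrist camera is an equidistant fisheye: a pixel r from the principal point sees the ray r / f radians off the axis. A picture is of the moment at which its call begins. There is no depth.
- ctrl.close_job(): hands the job in; it is judged then, once.
The state is a dict: "clock": time; "joint_pos": joint angles; "qvel": joint speeds; "tau": joint torques, N m; "tool_pos": TCP position; "orientation": TCP orientation; "force": force on the tool from outside, world axes, zero at the start; "moment": the same for the moment, N m; "opening": finger opening in m; "gripper_force": force on a finger pad.
Only numpy, scipy, OpenCV 4.12 (cv2) and the standard library are available. Lean on these libraries where they do the work, as an engineer would, in place of code of your own. Each camera call takes 0.05 s, during which the arm holds its last target. There are 200 camera calls.

## Working session

There is one attempt and no reset: what is moved stays moved. The work goes in short steps, Python scripts to look and compute and a tool call to move; the robot and the scene stay as the last step left them, time stands still between calls to the robot, and variables do not carry over. Pictures are saved under pics/ and viewed, at most 13 in all, crops included, and the job is handed in when it is done.

Besides the shell and the picture viewer there is one more tool, called after "Emit:" as name(argument=value, ...), one argument or row to a line, values as JSON. send_rows: Moves the arm, as the interface text tells. Its arguments: {"type":"object","properties":{"plan":{"type":"array","items":{"type":"array","items":{"type":"array","items":{"type":"number"}}}},"fingers":{"type":"number"}},"required":["plan"]}

```bash
mkdir -p pics
python3 - <<'E'
from plant import ctrl
import cv2,pickle
o=ctrl.get_obs();print({k:o[k] for k in('clock','tool_pos','orientation','opening','force')})
d={}
for n in('scene','top'):
    s=ctrl.snapshot(n);d[n]=s;cv2.imwrite(f'pics/{n}0.png',s['img'][:,:,::-1]);print(n,s['K'].round(1).tolist(),s['pose'].round(3).tolist())
pickle.dump(d,open('s0.pkl','wb'))
E
```

```text
{'clock': 0.0, 'tool_pos': array([ 0.25000097, -0.62641199,  0.20004177]), 'orientation': array([ 1.79905340e+02, -8.41192421e-03, -1.58247262e+02]), 'opening': 0.08746237549802277, 'force': array([ 0.04208977, -0.36804488,  0.52537947])}
scene [[407.9, 0.0, 323.8], [0.0, 407.9, 197.1], [0.0, 0.0, 1.0]] [[-0.802, -0.383, 0.458, -0.06], [-0.597, 0.501, -0.627, 0.793], [0.01, -0.776, -0.631, 0.882], [0.0, 0.0, 0.0, 1.0]]
top [[411.5, 0.0, 320.0], [0.0, 411.5, 203.5], [0.0, 0.0, 1.0]] [[0.001, -0.997, 0.078, 0.439], [-1.0, 0.001, 0.022, -0.043], [-0.022, -0.078, -0.997, 1.114], [0.0, 0.0, 0.0, 1.0]]
```

View pics/top0.png

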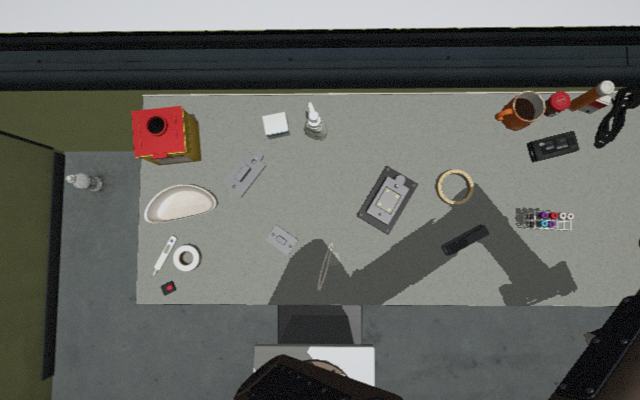

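View pics/scene0.png

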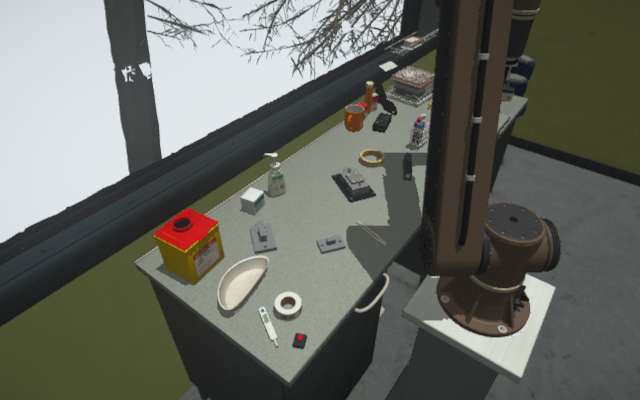

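The top view shows the long cover at about (247,174), the housing in its nest at (388,199) and the spare at (283,240). I'll enlarge the first two.

Run:
```python
import pickle,cv2,numpy as np
d=pickle.load(open('s0.pkl','rb'));im=d['top']['img'][:,:,::-1]
a=cv2.resize(im[144:204,217:277],(480,480),interpolation=cv2.INTER_CUBIC)[:, :400]
a=cv2.resize(im[144:209,217:282],None,fx=6,fy=6,interpolation=cv2.INTER_CUBIC)
b=cv2.resize(im[164:229,355:420],None,fx=6,fy=6,interpolation=cv2.INTER_CUBIC)
cv2.imwrite('pics/crop.png',np.hstack([a,b]))
```

```text
(no output)
```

View pics/crop.png

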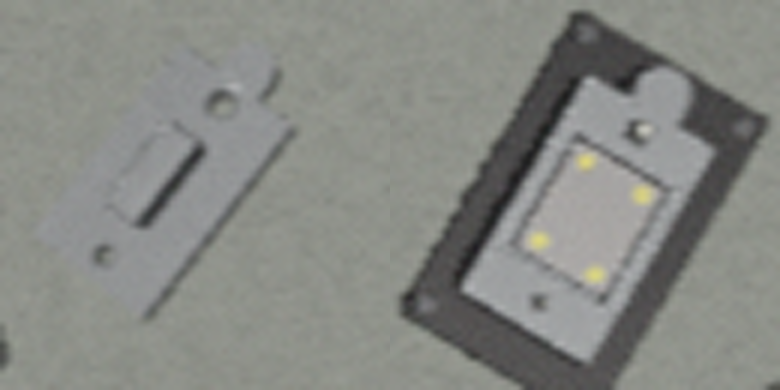

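The left crop shows the cover with its wide hole at (222,103), its narrow hole at (104,254) and the nose up-right. The right crop shows the housing, with four yellow pads on the board and the nose at the top.

```bash
cat > h.py <<'E'
import numpy as np,cv2
from scipy.spatial.transform import Rotation as R
from plant import ctrl
def ray(s,uv,fish=False):
    K,P=s['K'],s['pose'];x=(uv[0]-K[0,2])/K[0,0];y=(uv[1]-K[1,2])/K[1,1]
    if fish:
        r=np.hypot(x,y);d=np.array([x/r*np.sin(r),y/r*np.sin(r),np.cos(r)]) if r>1e-9 else np.array([0,0,1.])
    else: d=np.array([x,y,1])
    return P[:3,3],P[:3,:3]@d
def cast(s,uv,z,fish=False):
    o,d=ray(s,uv,fish);return o+d*(z-o[2])/d[2]
def proj(s,p,fish=True):
    K,P=s['K'],s['pose'];c=P[:3,:3].T@(np.asarray(p)-P[:3,3])
    if fish:
        r=np.hypot(c[0],c[1]);t=np.arctan2(r,c[2]);q=c[:2]/r*t
    else:q=c[:2]/c[2]
    return K[0,0]*q[0]+K[0,2],K[1,1]*q[1]+K[1,2]
def ang(a,b): return np.degrees(np.arctan2(*(a-b)[1::-1]))
def need(xyz,yaw):  # shift cm/turn deg in tool axes, from measured pose to TCP xyz, tool down with yaw (mod 180)
    o=ctrl.get_obs();A=R.from_euler('xyz',o['orientation'],degrees=True);best=None
    for k in(0,180):
        B=R.from_euler('xyz',[180,0,yaw+k],degrees=True);v=(A.inv()*B).as_rotvec(degrees=True)
        if best is None or np.linalg.norm(v)<np.linalg.norm(best):best=v
    return (A.inv().apply(np.array(xyz)-o['tool_pos'])*100).round(2),best.round(2)
E
python3 - <<'E'
import pickle
from h import *
d=pickle.load(open('s0.pkl','rb'));s=d['top']
px=lambda x,y,ox,oy:((x+.5)/6-.5+ox,(y+.5)/6-.5+oy)
w=cast(s,px(222,103,217,144),.012);n=cast(s,px(104,254,217,144),.012)
print('cover',w,n,(w+n)/2,np.linalg.norm(w-n),ang(w,n))
P=[cast(s,px(x-390,y,355,164),.044) for x,y in((586,161),(643,194),(539,240),(596,275))]
print('house',np.mean(P,0),ang(P[0],P[2]),ang(P[1],P[3]),ang(P[0],P[1]),P)
s=ctrl.snapshot('wrist');print(s['K'],s['pose'].round(3));cv2.imwrite('pics/w0.png',s['img'][:,:,::-1])
c=(w+n)/2; print(need([c[0],c[1],.2],ang(w,n)), ctrl.get_obs()['joint_pos'])
E
```

```text
cover [0.64209725 0.16306744 0.012     ] [0.57332721 0.21562312 0.012     ] [0.60771223 0.18934528 0.012     ] 0.08655297811963025 -37.38791124578811
house [ 0.53223465 -0.19552345  0.044     ] -31.055397110964382 -30.52317254491738 59.46075124492548 [array([ 0.5568446 , -0.19365639,  0.044     ]), array([ 0.5424131 , -0.21811788,  0.044     ]), array([ 0.52244797, -0.17294352,  0.044     ]), array([ 0.50723292, -0.197376  ,  0.044     ])]
[[309.70691629   0.         314.77853991]
 [  0.         309.70691629 196.27208375]
 [  0.           0.           1.        ]] [[-0.371  0.896  0.246  0.184]
 [ 0.929  0.357  0.1   -0.654]
 [ 0.002  0.265 -0.964  0.384]
 [ 0.     0.     0.     1.   ]]
(array([-63.46,  62.52,   0.09]), array([ 6.000e-02, -4.000e-02,  5.914e+01])) [-5.17330419e+01  2.05828751e+01  6.46194750e-01 -1.42754892e-02
 -7.01340589e+01 -1.65063399e+01]
```

Emit:
send_rows(
  plan=[
    [[-1.5, 1.5, 0, 0, 0, 0], [-4.3, 4.2, 0, 0, 0, 0], [-7.2, 7.1, 0, 0, 0, 0], [-10.1, 9.9, 0, 0, 0, 0], [-13, 12.8, 0, 0, 0, 0], [-15.9, 15.6, 0, 0, 0, 0], [-18.8, 18.5, 0, 0, 0, 0], [-21.7, 21.4, 0, 0, 0, 0]],
  ],
  fingers=0.6,
)

```text
clock: 0.82
tool_pos: [0.3726, -0.3458, 0.2009]
orientation: [180.0, 0.0, -158.3]
force: [1.4, -0.7, 0.2]
opening: 0.0529
gripper_force: 0.0
```

Emit:
send_rows(
  plan=[
    [[-2.9, 2.8, 0, 0, 0, 0], [-5.8, 5.7, 0, 0, 0, 0], [-8.7, 8.5, 0, 0, 0, 0], [-11.6, 11.4, 0, 0, 0, 0], [-14.5, 14.2, 0, 0, 0, 0], [-17.4, 17.1, 0, 0, 0, 0], [-20.2, 20, 0, 0, 0, 0], [-23, 22.8, 0, 0, 0, 0]],
  ],
)

```text
clock: 1.48
tool_pos: [0.5017, -0.0485, 0.2012]
orientation: [180.0, 0.0, -158.2]
force: [1.1, 0.0, -0.1]
opening: 0.0529
gripper_force: 0.0
```

Emit:
send_rows(
  plan=[
    [[-2.9, 2.8, 0, 0, 0, 7], [-5.8, 5.7, 0, 0, 0, 14], [-8.7, 8.5, 0, 0, 0, 21], [-11.6, 11.4, 0, 0, 0, 28], [-14.5, 14.2, 0, 0, 0, 35], [-17, 16.6, 0, 0, 0, 42], [-18.3, 18, 0, 0, 0, 49], [-18.8, 18.3, 0, 0, 0, 56]],
  ],
)

```text
clock: 2.15
tool_pos: [0.6088, 0.1922, 0.1997]
orientation: [-179.9, -0.0, 145.5]
force: [-0.3, -0.5, -0.8]
opening: 0.0524
gripper_force: 0.0
```

Emit:
send_rows(
  plan=[
    [[0, 0, 0, 0, 0, 2], [0, 0, 0, 0, 0, 3.1], [0, 0, 0, 0, 0, 3.1]],
  ],
)

```text
clock: 2.4
tool_pos: [0.608, 0.189, 0.2005]
orientation: [-180.0, -0.0, 142.7]
force: [0.0, 0.5, 1.0]
opening: 0.0525
gripper_force: 0.0
```

Run:
```python
from h import *
import pickle
o=ctrl.get_obs();print(o)
s=ctrl.snapshot('wrist');pickle.dump(s,open('w1.pkl','wb'));cv2.imwrite('pics/w1.png',s['img'][:,:,::-1])
print(s['pose'].round(4))
print(need([.6077,.1893,.2],-37.4))
print([proj(s,p) for p in([.6421,.1631,.012],[.5733,.2156,.012])])
```

```text
{'clock': 2.4, 'joint_pos': array([ 3.47936206e+01,  1.70210656e+01, -4.47034031e+00, -6.32872491e-03,
       -6.85538041e+01, -1.62120828e+02]), 'qvel': array([-0.38240902, -0.6191729 , -0.05075129,  0.1099718 , -0.02367411,
        2.32892509]), 'tau': array([ 3.50353690e-01, -5.24974644e+01,  2.90493894e+01,  6.77606955e+00,
       -4.53435292e-02, -4.91800737e-01]), 'tool_pos': array([0.60801533, 0.18897479, 0.20054238]), 'orientation': array([-1.79958781e+02, -1.94842879e-02,  1.42670469e+02]), 'force': array([0.03912469, 0.54208006, 0.96561864]), 'moment': array([-0.08400439, -0.04874041,  0.08709787]), 'gripper_force': 0.0, 'opening': 0.052543045668287054}
[[ 0.606   0.7672  0.2101  0.5512]
 [ 0.7955 -0.5839 -0.1619  0.2319]
 [-0.0015  0.2652 -0.9642  0.3847]
 [ 0.      0.      0.      1.    ]]
(array([0.06, 0.02, 0.08]), array([-0.02, -0.01,  0.12]))
[(np.float64(315.48859529976636), np.float64(205.03344493931726)), (np.float64(315.58550770013966), np.float64(135.878912716667))]
```

View pics/w1.png

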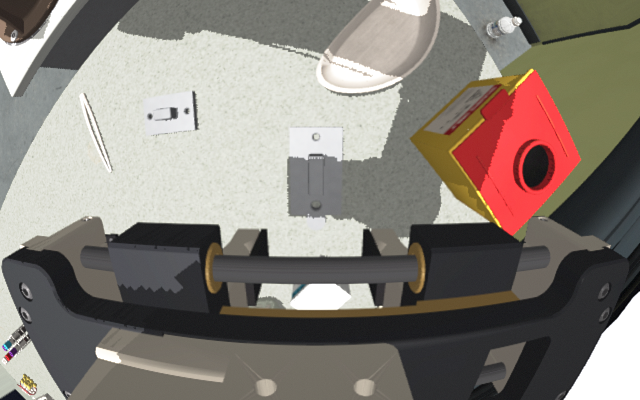

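The wrist view has the cover's holes at (316,137) and (316,205), about 1 px from where I predicted. The fingers line up with the rib, so I'll go down and grip.

Emit:
send_rows(
  plan=[
    [[0, 0, 3, 0, 0, 0.1], [0, 0, 7, 0, 0, 0.1], [0, 0, 11, 0, 0, 0.1], [0, 0, 14.5, 0, 0, 0.1], [0, 0, 17, 0, 0, 0.1], [0, 0, 18.2, 0, 0, 0.1], [0, 0, 18.6, 0, 0, 0.1], [0, 0, 18.6, 0, 0, 0.1]],
  ],
)

```text
clock: 3.12
tool_pos: [0.6084, 0.1887, 0.0149]
orientation: [-180.0, 0.0, 142.6]
force: [0.8, -0.0, 1.5]
opening: 0.0522
gripper_force: 0.0
```

Emit:
send_rows(
  plan=[
    [[0, 0, 0, 0, 0, 0], [0, 0, 0, 0, 0, 0], [0, 0, 0, 0, 0, 0], [0, 0, 0, 0, 0, 0], [0, 0, 0, 0, 0, 0], [0, 0, 0, 0, 0, 0]],
  ],
  fingers=0,
)

```text
clock: 3.62
tool_pos: [0.6085, 0.1891, 0.0155]
orientation: [180.0, 0.0, 142.6]
force: [0.0, 0.1, -0.2]
opening: 0.0182
gripper_force: 0.0
```

Emit:
send_rows(
  plan=[
    [[0, 0, 0, 0, 0, 0], [0, 0, 0, 0, 0, 0], [0, 0, 0, 0, 0, 0]],
  ],
)

```text
clock: 3.87
tool_pos: [0.6082, 0.189, 0.0149]
orientation: [-180.0, -0.0, 142.6]
force: [-0.3, 0.7, -0.8]
opening: 0.0015
gripper_force: 0.0
```

Emit:
send_rows(
  plan=[
    [[0, 0, -0.5, 0, 0, 0], [0, 0, -2, 0, 0, 0], [0, 0, -4, 0, 0, 0], [0, 0, -6.5, 0, 0, 0], [0, 0, -9, 0, 0, 0], [0, 0, -10, 0, 0, 0], [0, 0, -10, 0, 0, 0]],
  ],
)

```text
clock: 4.45
tool_pos: [0.61, 0.1899, 0.1186]
orientation: [179.7, 0.1, 142.6]
force: [0.2, 0.7, -0.6]
opening: 0.0006
gripper_force: 0.0
```

Run:
```python
from h import *
import pickle
s=ctrl.snapshot('wrist');pickle.dump(s,open('w2.pkl','wb'));cv2.imwrite('pics/w2.png',s['img'][:,:,::-1])
o=ctrl.get_obs();print(o['tool_pos'],o['orientation'],o['force'],o['gripper_force'])
print(need([.532,-.1955,.14],-30.8))
```

```text
[0.60896158 0.18947076 0.1165783 ] [1.79835985e+02 5.34559170e-02 1.42560109e+02] [-0.05265177  0.03402235 -0.61437062] 0.0
(array([-17.29, -35.24,  -2.43]), array([ 0.16,  0.06, -6.64]))
```

View pics/w2.png

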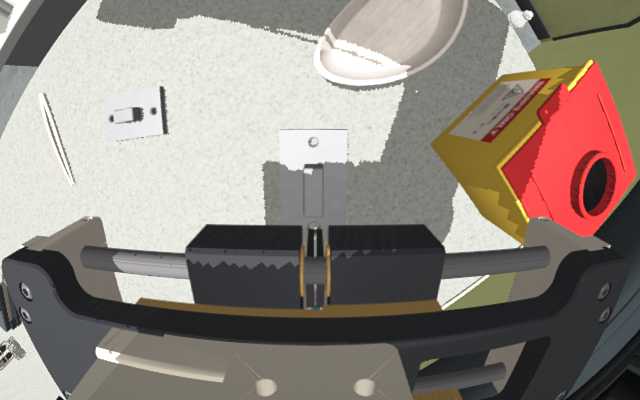

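The fingers closed on nothing and the cover is still lying there, with its narrow hole at (314,141) and its rib around (313,190). I'll check the geometry to see why.

Run:
```python
from h import *
import pickle
s=pickle.load(open('w2.pkl','rb'));s1=pickle.load(open('w1.pkl','rb'))
o=ctrl.get_obs();t=o['tool_pos'];A=R.from_euler('xyz',o['orientation'],degrees=True)
print('tcp px',proj(s,t),proj(s,t-A.apply([0,0,.019])))
P=s['pose'];print('cam rel tool',A.inv().apply(P[:3,3]-t),(A.inv()*R.from_matrix(P[:3,:3])).as_matrix().round(3))
n=cast(s,(314,141),.012,1);print('narrow',n,'w1:',cast(s1,(316,137),.012,1),cast(s1,(316,205),.012,1))
for q in([.6421,.1631,.012],[.5733,.2156,.012],[.6077,.1893,.038]):print(proj(s,q),proj(s1,q))
# triangulate narrow hole height from the two wrist views
a,d=ray(s,(314,141),1);b,e=ray(s1,(316,137),1)
x=np.linalg.lstsq(np.c_[d,-e],b-a,rcond=None)[0];print(a+d*x[0],b+e*x[1])
u=ctrl.snapshot('top');v=ctrl.snapshot('scene')
cv2.imwrite('pics/t3.png',np.hstack([cv2.resize(u['img'][130:230,200:300],(400,400),interpolation=2),cv2.resize(v['img'][190:290,220:320],(400,400),interpolation=2)])[:,:,::-1])
```

```text
tcp px (np.float64(314.1010084421), np.float64(225.33357912532082)) (np.float64(314.0805297917047), np.float64(236.8776467137632))
cam rel tool [ 7.09104052e-02  9.77824553e-05 -1.86109258e-01] [[ 0.001 -0.964 -0.267]
 [ 1.     0.001  0.002]
 [-0.001 -0.267  0.964]]
narrow [0.57403171 0.21635222 0.012     ] w1: [0.57468083 0.21517392 0.012     ] [0.6424547 0.1636387 0.012    ]
(np.float64(313.06921262255713), np.float64(227.54606334667278)) (np.float64(315.48859529976636), np.float64(205.03344493931726))
(np.float64(312.88836801879415), np.float64(140.86920482117267)) (np.float64(315.58550770013966), np.float64(135.878912716667))
(np.float64(312.88522270596803), np.float64(192.59650364203475)) (np.float64(315.5246241030931), np.float64(175.45156541103515))
[ 0.580013    0.21196069 -0.06783076] [ 0.57970244  0.21159301 -0.0678338 ]
```

View pics/t3.png

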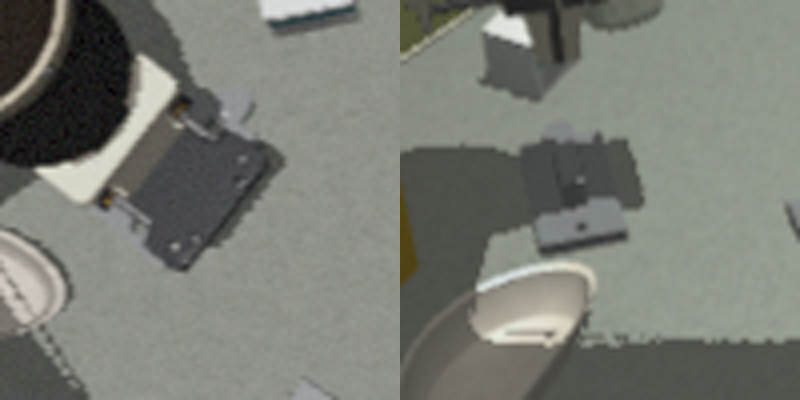

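Emit:
send_rows(
  plan=[
    [[0, 0, 1, 0, 0, 0], [0, 0, 1, 0, 0, 0], [0, 0, 1, 0, 0, 0], [0, 0, 1, 0, 0, 0], [0, 0, 1, 0, 0, 0], [0, 0, 1, 0, 0, 0]],
  ],
  fingers=0.5,
)

```text
clock: 5.1
tool_pos: [0.6083, 0.189, 0.1049]
orientation: [-180.0, 0.0, 142.6]
force: [-0.3, 0.1, 0.1]
opening: 0.0347
gripper_force: 0.0
```

Emit:
send_rows(
  plan=[
    [[0, 0, 2, 0, 0, 0], [0, 0, 4.5, 0, 0, 0], [0, 0, 7, 0, 0, 0], [0, 0, 8.6, 0, 0, 0], [0, 0, 9, 0, 0, 0], [0, 0, 9, 0, 0, 0]],
  ],
)

```text
clock: 5.6
tool_pos: [0.6076, 0.1886, 0.0139]
orientation: [-179.9, -0.0, 142.6]
force: [0.5, 0.3, 0.8]
opening: 0.0435
gripper_force: 0.0
```

Run:
```python
from h import *
import pickle
s=ctrl.snapshot('wrist');pickle.dump(s,open('w4.pkl','wb'))
u=ctrl.snapshot('scene')
o=ctrl.get_obs();print(o['tool_pos'],o['orientation'],o['opening'])
print(proj(s,o['tool_pos']),proj(u,o['tool_pos'],False),proj(s,[.6077,.1893,.038]),proj(u,[.6077,.1893,.038],False))
cv2.imwrite('pics/w4.png',np.hstack([s['img'][100:340,200:430],cv2.resize(u['img'][190:270,200:320],(360,240),interpolation=2)])[:,:,::-1])
```

```text
[0.60905235 0.18934394 0.0160177 ] [1.79939000e+02 4.27520796e-02 1.42577428e+02] 0.04408728208233838
(np.float64(318.0088385252043), np.float64(229.54405502303715)) (np.float64(262.50235555508357), np.float64(234.72100517072363)) (np.float64(316.7548565722187), np.float64(242.08974674404385)) (np.float64(262.2235491485697), np.float64(229.615664900812))
```

View pics/w4.png

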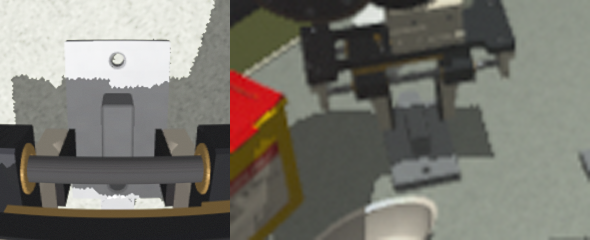

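The crop shows the narrow hole at (117,58), so (317,158) in the full image. The rib lies between the fingers, but the fingertips look higher than the TCP height would put them. I'll check the tool height against known sizes.

Run:
```python
from h import *
import pickle
s=pickle.load(open('w4.pkl','rb'));g=cv2.cvtColor(s['img'],cv2.COLOR_RGB2GRAY)
for r in(142,148,152): print(r,[int(v) for v in g[r,255:380:1]][:20],[int(v) for v in g[r,360:380]])
for l,rr,row in((265,370,145),):
  a,b=cast(s,(l,row),.012,1),cast(s,(rr,row),.012,1);print('width',np.linalg.norm(a-b))
h=cast(s,(317,158),.012,1);print('narrow hole',h)
c=np.array([.6079,.1894]);ex=np.array([np.cos(np.radians(-37.4)),np.sin(np.radians(-37.4))])
for d,z in((-23,.038),(-23,.012),(-43,.012),(-55,.012)):print(d,z,proj(s,[*(c+ex*d/1000),z]))
o=ctrl.get_obs();A=R.from_euler('xyz',o['orientation'],degrees=True)
for y in(-.022,.022):
  for x in(-.0095,.0095): print(x,y,proj(s,o['tool_pos']+A.apply([x,y,0])),proj(s,o['tool_pos']+A.apply([x,y,-.019])))
cv2.imwrite('pics/w5.png',cv2.resize(s['img'][120:320,210:425],None,fx=3.6,fy=3,interpolation=2)[:,:,::-1])
```

```text
142 [232, 231, 228, 223, 219, 219, 221, 223, 226, 234, 238, 236, 237, 238, 239, 238, 239, 239, 239, 239] [237, 237, 236, 236, 236, 235, 234, 234, 233, 230, 226, 230, 232, 232, 232, 230, 224, 218, 215, 218]
148 [233, 234, 235, 236, 236, 236, 234, 235, 235, 241, 244, 245, 245, 245, 245, 244, 243, 243, 243, 243] [240, 240, 240, 240, 240, 240, 240, 240, 239, 229, 196, 233, 235, 234, 232, 233, 233, 233, 231, 230]
152 [238, 238, 235, 232, 229, 229, 230, 228, 224, 234, 242, 245, 244, 244, 244, 243, 243, 243, 243, 243] [240, 240, 241, 241, 241, 240, 241, 240, 240, 230, 191, 228, 230, 228, 226, 226, 223, 218, 216, 224]
width 0.06371731849319677
narrow hole [0.57312695 0.21593007 0.012     ]
-23 0.038 (np.float64(317.2096617545934), np.float64(203.14794714777855))
-23 0.012 (np.float64(317.02230970244113), np.float64(191.14864580689803))
-43 0.012 (np.float64(317.07182927165405), np.float64(159.20228360638058))
-55 0.012 (np.float64(317.0944238828844), np.float64(139.50455488230207))
-0.0095 -0.022 (np.float64(283.75611988059666), np.float64(243.06168261963276)) (np.float64(280.6349240188927), np.float64(256.11439177590205))
0.0095 -0.022 (np.float64(282.7563388386619), np.float64(215.1836958371326)) (np.float64(279.33377444705025), np.float64(225.99894256702754))
-0.0095 0.022 (np.float64(352.09761345494394), np.float64(243.12532320764865)) (np.float64(355.5491917452011), np.float64(256.16891522186813))
0.0095 0.022 (np.float64(353.3180074234301), np.float64(215.26778737856634)) (np.float64(357.12117383870924), np.float64(226.07970062494837))
```

View pics/w5.png

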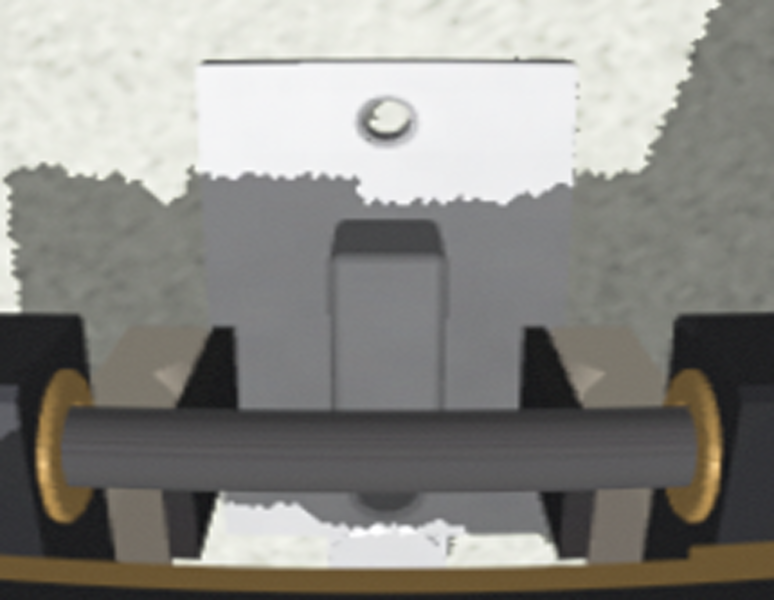

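The plate and rib match the calibration: the width measures 63.7 mm and the rib end is at row 204 against a predicted 203. The fingertips show at row 229, half-width 40 px, where the stated TCP predicts row 215 and 35 px. So the real tips sit about 24 mm behind the reported TCP, just above the rib. I'll go about 21 mm lower and grip.

Emit:
send_rows(
  plan=[
    [[0, 0, 0.7, 0, 0, 0], [0, 0, 1.3, 0, 0, 0], [0, 0, 1.7, 0, 0, 0], [0, 0, 2.0, 0, 0, 0], [0, 0, 2.1, 0, 0, 0], [0, 0, 2.1, 0, 0, 0]],
  ],
)

```text
clock: 6.2
tool_pos: [0.6081, 0.1889, -0.0064]
orientation: [-180.0, -0.0, 142.6]
force: [0.3, -0.3, -0.9]
opening: 0.0437
gripper_force: 0.0
```

Emit:
send_rows(
  plan=[
    [[0, 0, 0, 0, 0, 0], [0, 0, 0, 0, 0, 0], [0, 0, 0, 0, 0, 0], [0, 0, 0, 0, 0, 0], [0, 0, 0, 0, 0, 0], [0, 0, 0, 0, 0, 0], [0, 0, 0, 0, 0, 0], [0, 0, 0, 0, 0, 0]],
  ],
  fingers=0,
)

```text
clock: 6.87
tool_pos: [0.6084, 0.1891, -0.0058]
orientation: [180.0, 0.0, 142.6]
force: [-0.8, 0.1, 1.7]
opening: 0.0179
gripper_force: 30.0
```

The rib is gripped: opening 17.9 mm at 30 N, with the cover's underside about 6 mm above the reported TCP. I'll lift it and carry it to a viewing pose 12 cm on the nose side of the housing, clear of the bottle.

Emit:
send_rows(
  plan=[
    [[0, 0, -1, 0, 0, 0], [0, 0, -3.5, 0, 0, 0], [-0.4, -1.4, -6.5, 0, 0, 0], [-1.2, -4.2, -9.5, 0, 0, 0], [-2.1, -7.5, -12, 0, 0, 0], [-3, -10.8, -14, 0, 0, 0], [-3.9, -14.1, -15, 0, 0, 0], [-4.8, -17.4, -15, 0, 0, 0]],
  ],
)

```text
clock: 7.53
tool_pos: [0.5412, 0.0207, 0.1476]
orientation: [179.8, 0.2, 142.6]
force: [0.3, -0.1, -1.0]
opening: 0.0175
gripper_force: 30.0
```

Emit:
send_rows(
  plan=[
    [[-2, -3.8, 0, 0, 0, 0], [-4.8, -5.7, 0, 0, 0, -1], [-8, -7.4, 0, 0, 0, -2], [-11.2, -9.1, 0, 0, 0, -3], [-14.4, -10.8, 0, 0, 0, -4], [-17.6, -12.5, 0, 0, 0, -5], [-20.8, -14.2, 0, 0, 0, -6], [-22.8, -15.3, 0, 0, 0, -6.6]],
  ],
)

```text
clock: 8.2
tool_pos: [0.6291, -0.2415, 0.1441]
orientation: [-180.0, -0.0, 149.1]
force: [0.5, 1.0, -1.7]
opening: 0.0177
gripper_force: 30.0
```

Emit:
send_rows(
  plan=[
    [[-0.8, -0.5, 0, 0, 0, 0], [-0.8, -0.5, 0, 0, 0, 0], [-0.8, -0.5, 0, 0, 0, 0], [-0.8, -0.5, 0, 0, 0, 0]],
  ],
)

```text
clock: 8.53
tool_pos: [0.6324, -0.2459, 0.1441]
orientation: [180.0, -0.0, 149.2]
force: [0.4, 0.1, -1.8]
opening: 0.0176
gripper_force: 30.0
```

Run:
```python
from h import *
import pickle
s=ctrl.snapshot('wrist');pickle.dump(s,open('w6.pkl','wb'))
o=ctrl.get_obs();print(o['clock'],o['tool_pos'],o['orientation'],o['force'],o['opening'])
c=np.array([.5322,-.1955]);a=np.radians(-30.8);ex=np.array([np.cos(a),np.sin(a)])
for d,z in((43,.056),(-43,.056),(0,.044)):print(proj(s,[*(c+ex*d/1000),z]))
cv2.imwrite('pics/w6.png',cv2.resize(s['img'][0:270,140:500],(800,600),interpolation=2)[:,:,::-1])
```

```text
8.5833 [ 0.63256015 -0.2456824   0.14436235] [ 1.79983843e+02 -2.97222524e-03  1.49204466e+02] [-1.02790826 -0.38968818 -1.23994472] 0.017947508006191108
(np.float64(306.26155250037993), np.float64(115.87017014259732))
(np.float64(306.2913762772958), np.float64(20.925951938690474))
(np.float64(306.5764756547468), np.float64(69.22901694869718))
```

View pics/w6.png

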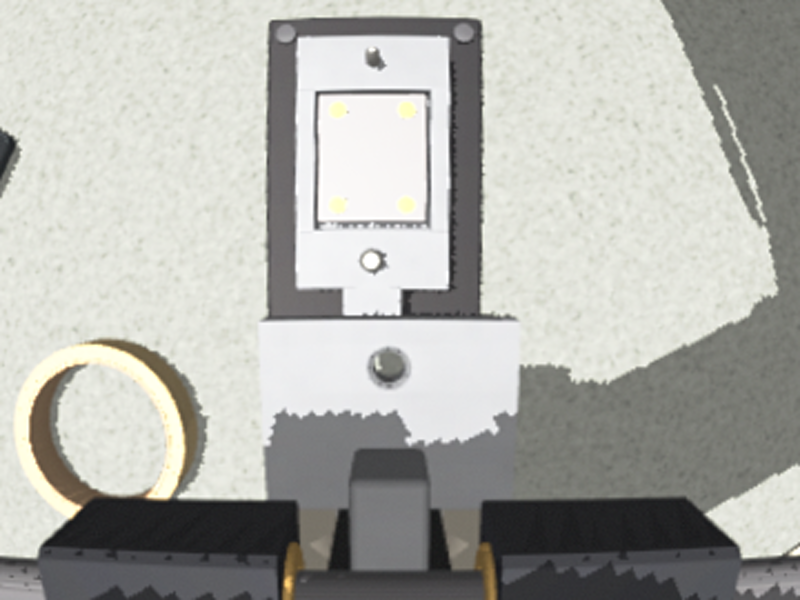

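The wrist view has the thick dowel at about (307,117), the thin dowel at about (308,22) and the four yellow pads, all within 2 px of prediction. The held cover's narrow hole is at about (314.6,165). I'll refine these with masks.

Run:
```python
from h import *
import pickle
s=pickle.load(open('w6.pkl','rb'));im=s['img'].astype(int)
m=((im[...,0]-im[...,2]>40)&(im[...,1]>200)).astype(np.uint8);m[130:]=0;m[:,:270]=0;m[:,345:]=0
n,_,st,ce=cv2.connectedComponentsWithStats(m)
pts=sorted([ce[i] for i in range(1,n) if st[i,4]>15],key=lambda p:(round(p[1]/20),p[0]));print([p.round(1).tolist() for p in pts])
P=[cast(s,p,.044,1) for p in pts]
if len(P)==4: print('centre',np.mean(P,0),'yaw',ang(P[2],P[0]),ang(P[3],P[1]),ang(P[3],P[2])+90,np.linalg.norm(P[2]-P[0]),np.linalg.norm(P[1]-P[0]))
g=cv2.cvtColor(s['img'],cv2.COLOR_RGB2GRAY)
# thick dowel: dark rim blob
def blob(x0,x1,y0,y1,th,inv=True):
    w=g[y0:y1,x0:x1];b=((w<th) if inv else (w>th)).astype(np.uint8)
    n,_,st,ce=cv2.connectedComponentsWithStats(b);return [(st[i,4],(ce[i]+[x0,y0]).round(1).tolist(),st[i,:4].tolist()) for i in range(1,n) if st[i,4]>8]
print('hole',blob(300,330,152,178,170));print('thick',blob(298,320,106,127,215));print('thin',blob(298,320,16,34,200))
o=ctrl.get_obs();A=R.from_euler('xyz',o['orientation'],degrees=True);t=o['tool_pos']
for u in((314.6,165),):
  for dz in(.018,.0175): h=cast(s,u,t[2]+dz,1);print('hole in tool',A.inv().apply(h-t))
for u in((307,116.6),(307.9,22.5)):print('dowel',cast(s,u,.056,1))
# plate end edge corners
for r in(146,150,155,160,170):
  e=np.abs(np.diff(g[r].astype(int)));print(r,[(int(x),int(e[x])) for x in np.r_[250:268,362:382] if e[x]>12])
for c in(262,270,290,340,360,370): 
  e=np.abs(np.diff(g[135:155,c].astype(int)));print(c,135+int(e.argmax()),g[139:150,c].tolist())
```

```text
[[291.8, 49.1], [322.7, 49.0], [291.7, 91.7], [322.5, 91.5]]
centre [ 0.53311021 -0.19544963  0.044     ] yaw -30.82381790334487 -31.024932382278262 149.34301143385113 0.040060445849567715 0.027952109456950886
hole [(np.int32(212), [314.3, 164.9], [6, 4, 17, 19])]
thick [(np.int32(73), [308.2, 117.1], [3, 6, 14, 12])]
thin [(np.int32(67), [308.1, 26.3], [6, 5, 10, 11])]
hole in tool [ 0.04321385 -0.00090771 -0.01799801]
hole in tool [ 0.04312939 -0.0009084  -0.01749802]
dowel [ 0.5700174  -0.21729736  0.056     ]
dowel [ 0.49729584 -0.17305562  0.056     ]
146 []
150 []
155 []
160 []
170 [(372, 37), (373, 61)]
262 143 [105, 108, 104, 88, 102, 182, 242, 240, 239, 239, 239]
270 143 [113, 113, 111, 89, 113, 198, 241, 239, 239, 238, 238]
290 143 [108, 108, 102, 81, 123, 221, 241, 240, 238, 239, 239]
340 143 [97, 87, 59, 75, 119, 214, 237, 237, 236, 236, 234]
360 143 [231, 227, 146, 90, 106, 190, 237, 236, 235, 235, 235]
370 143 [230, 231, 227, 166, 125, 188, 235, 236, 234, 234, 234]
```

Housing centre is (0.5331, -0.1954) at yaw -30.9°. Pad spacing comes out at 40 × 28 mm and the dowel span at 85 mm, against 86 mm given. The held cover is parallel to the housing in the image and sits (+0.2, -0.9) mm from the tool axis. I'll move over it and start down.

Emit:
send_rows(
  plan=[
    [[1.5, -0.1, 0, 0, 0, 0], [4, -0.3, 0, 0, 0, 0], [7, -0.5, 0, 0, 0, 0], [9.6, -0.7, 1, 0, 0, 0], [11.1, -0.7, 3, 0, 0, 0], [11.1, -0.7, 5.5, 0, 0, 0], [11.1, -0.7, 7.6, 0, 0, 0], [11.1, -0.7, 8, 0, 0, 0]],
  ],
)

```text
clock: 9.25
tool_pos: [0.5315, -0.1943, 0.0617]
orientation: [-179.9, -0.2, 149.2]
force: [-0.5, 0.2, -2.3]
opening: 0.0181
gripper_force: 30.0
```

Emit:
send_rows(
  plan=[
    [[0, 0, 0, 0, 0, 0], [0, 0, 0, 0, 0, 0], [0, 0, 0, 0, 0, 0]],
  ],
)

```text
clock: 9.5
tool_pos: [0.5352, -0.1958, 0.0654]
orientation: [180.0, 0.1, 149.2]
force: [-0.1, 0.5, -0.3]
opening: 0.0178
gripper_force: 30.0
```

Run:
```python
from h import *
import pickle
T=[]
for i in range(4):
    s=ctrl.snapshot('wrist');o=ctrl.get_obs();T.append(o['tool_pos'])
t=np.mean(T,0);print(t,o['orientation'],o['force'],o['moment'])
pickle.dump(s,open('w7.pkl','wb'))
print(need([.5335,-.1948,.062],149.1))
x=s['img'];c=proj(s,[*(np.array([.5331,-.1954])+np.array([.858,-.5135])*-.043),.056]);print('thin tip px',c)
u=ctrl.snapshot('scene');q=proj(u,[.533,-.195,.05],False);print(q)
a=cv2.resize(x[80:230,240:390],(400,400),interpolation=2);i,j=int(q[0]),int(q[1]);b=cv2.resize(u['img'][j-50:j+50,i-50:i+50],(400,400),interpolation=2)
cv2.imwrite('pics/w7.png',np.hstack([a,b])[:,:,::-1])
```

```text
[ 0.53489843 -0.19597654  0.06514649] [1.79959771e+02 7.32346512e-02 1.49152645e+02] [-0.10889694  1.05136898 -0.98534724] [-0.08260679 -0.02453758  0.02168169]
(array([0.16, 0.05, 0.28]), array([0.04, 0.07, 0.05]))
thin tip px (np.float64(315.212243259387), np.float64(155.31597590661008))
(np.float64(354.2588532696818), np.float64(175.10778984098795))
```

View pics/w7.png

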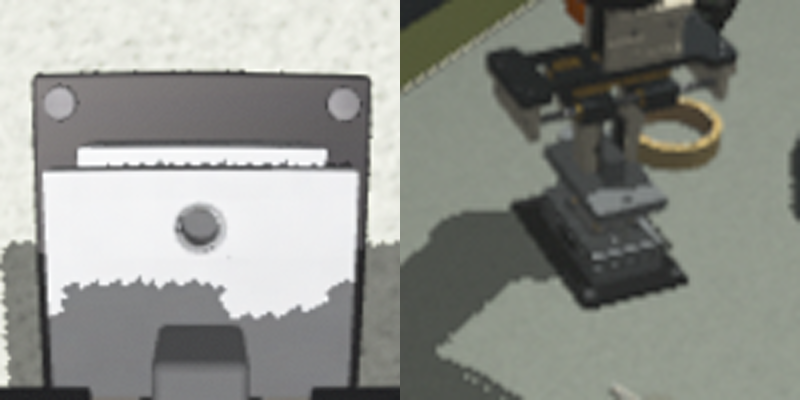

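I can see the thin dowel's tip through the narrow hole, at (200,225) in the crop, and it is nearly concentric. I'll apply the 1.5 mm correction and lower slowly.

Emit:
send_rows(
  plan=[
    [[0.15, 0.05, 0, 0, 0, 0], [0.15, 0.05, 0.4, 0, 0, 0], [0.15, 0.05, 0.9, 0, 0, 0], [0.15, 0.05, 1.3, 0, 0, 0], [0.15, 0.05, 1.6, 0, 0, 0], [0.15, 0.05, 1.8, 0, 0, 0], [0.15, 0.05, 1.8, 0, 0, 0]],
  ],
)

```text
clock: 10.33
tool_pos: [0.5326, -0.1947, 0.0452]
orientation: [-180.0, -0.1, 149.2]
force: [-0.2, -0.8, -1.8]
opening: 0.0178
gripper_force: 30.0
```

Emit:
send_rows(
  plan=[
    [[0, 0, 0.15, 0, 0, 0], [0, 0, 0.3, 0, 0, 0], [0, 0, 0.45, 0, 0, 0], [0, 0, 0.6, 0, 0, 0], [0, 0, 0.7, 0, 0, 0], [0, 0, 0.7, 0, 0, 0]],
  ],
)

```text
clock: 10.83
tool_pos: [0.5328, -0.1947, 0.0387]
orientation: [-180.0, -0.0, 149.2]
force: [-0.3, 0.1, -0.2]
opening: 0.0178
gripper_force: 30.0
```

The cover is over both dowels with almost no side force. Next I'll press against the board.

Emit:
send_rows(
  plan=[
    [[0, 0, 0.15, 0, 0, 0], [0, 0, 0.3, 0, 0, 0], [0, 0, 0.45, 0, 0, 0], [0, 0, 0.55, 0, 0, 0], [0, 0, 0.65, 0, 0, 0], [0, 0, 0.65, 0, 0, 0]],
  ],
)

```text
clock: 11.33
tool_pos: [0.5332, -0.1948, 0.0327]
orientation: [180.0, 0.0, 149.2]
force: [-2.6, 0.5, 5.8]
opening: 0.0177
gripper_force: 30.0
```

Emit:
send_rows(
  plan=[
    [[0, 0, 0.05, 0, 0, 0], [0, 0, 0.1, 0, 0, 0], [0, 0, 0.15, 0, 0, 0], [0, 0, 0.15, 0, 0, 0], [0, 0, 0.15, 0, 0, 0]],
  ],
)

```text
clock: 11.75
tool_pos: [0.5332, -0.1948, 0.0321]
orientation: [180.0, 0.0, 149.2]
force: [-3.9, 2.7, 12.6]
opening: 0.0175
gripper_force: 30.0
```

Emit:
send_rows(
  plan=[
    [[0, 0, 0.05, 0, 0, 0], [0, 0, 0.1, 0, 0, 0], [0, 0, 0.1, 0, 0, 0], [0, 0, 0.1, 0, 0, 0]],
  ],
)

```text
clock: 12.08
tool_pos: [0.5332, -0.1948, 0.0321]
orientation: [180.0, 0.1, 149.2]
force: [-8.0, 5.0, 21.3]
opening: 0.0177
gripper_force: 30.0
```

Run:
```python
from h import *
import pickle
O=[]
for i in range(4):
    s=ctrl.snapshot('wrist');O.append(ctrl.get_obs())
for k in('tool_pos','orientation','force','moment'):print(k,np.mean([o[k] for o in O],0).round(4) if k!='orientation' else O[-1][k])
print(O[-1]['clock'],O[-1]['gripper_force'])
u=ctrl.snapshot('scene')
t=np.mean([o['tool_pos'] for o in O],0);ex=np.array([.858,-.5135,0]);c=np.array([t[0],t[1],.05])
print('thin dowel top, narrow hole rim px',proj(s,c-ex*.043+[0,0,.006]),proj(s,c-ex*.043),'plate end',proj(s,c-ex*.055))
q=proj(u,[.533,-.195,.045],False);i,j=int(q[0]),int(q[1])
a=cv2.resize(s['img'][80:230,240:390],(400,400),interpolation=2);b=cv2.resize(u['img'][j-30:j+30,i-30:i+30],(400,400),interpolation=2)
cv2.imwrite('pics/w8.png',np.hstack([a,b])[:,:,::-1])
```

```text
tool_pos [ 0.5332 -0.1948  0.0321]
orientation [1.79993770e+02 6.92068543e-02 1.49206748e+02]
force [-7.5892  4.3294 21.1289]
moment [ 1.581   2.7569 -0.0254]
12.2833 30.003664791584015
thin dowel top, narrow hole rim px (np.float64(316.01493812340976), np.float64(167.27909317438113)) (np.float64(315.9780378517568), np.float64(165.34582648370144)) plate end (np.float64(316.0466568090384), np.float64(143.38875945572252))
```

View pics/w8.png

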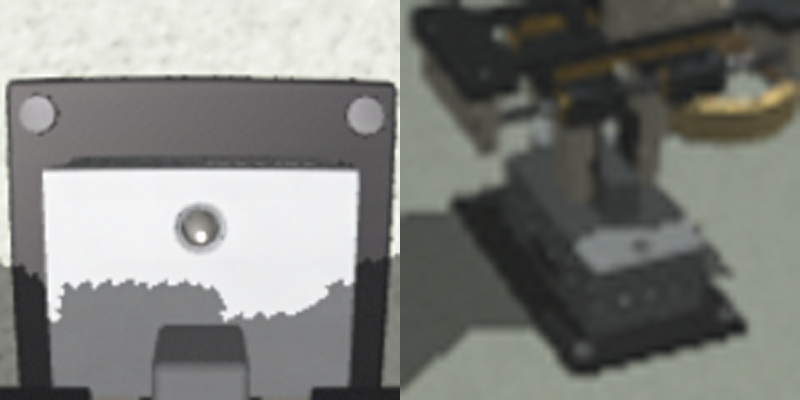

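The cover is seated: z stopped at 0.0321 while the force rose from 13 to 21 N, and the thin dowel stands through the hole at (200,232) in the crop. There's some side load, so I'll ease it by half a millimetre while holding the press.

Emit:
send_rows(
  plan=[
    [[0.03, 0, 0, 0, 0, 0], [0.05, 0, 0, 0, 0, 0], [0.05, 0, 0.03, 0, 0, 0], [0.05, 0, 0.03, 0, 0, 0], [0.05, 0, 0.03, 0, 0, 0]],
  ],
)

```text
clock: 12.75
tool_pos: [0.5332, -0.1948, 0.032]
orientation: [180.0, 0.1, 149.2]
force: [-6.8, 3.6, 22.2]
opening: 0.0176
gripper_force: 30.0
```

```bash
python3 -c "
from plant import ctrl
print(ctrl.close_job())"
```

```text
the job is handed in; nothing more can be done
None
```

The long cover is on the housing, nose over nose with the dowels through their holes, and is held pressed shut at about 22 N with the grip still closed; the job was handed in at about 12.8 s (flushness judged from the hard stop in height and the pictures).

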